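# Fish a dropped tube plug out of a frame post with a foot-and-collar picker

### The job

A square steel plug has dropped to the bottom of the hollow frame post. Take the long picker from its stand and reach down the post; feel gently for the slot in the plug's top with the picker's foot, drop the foot through, give it about a quarter turn so that it catches, and draw the plug out. Stand the plug upright on the floor of the parts tray and let go, leaving the picker standing in it. Never press or pull hard on the plug while it is in the post.

Things in the scene. Friction and masses are not known exactly. Their poses are not given: they have to be found in the camera images.
- post: Upright square steel frame tube, fixed, open at the top: 54 mm outside, 46 mm inside, rim 118 mm above the bench, on a 92 mm square foot plate whose top (the inner floor) is 8 mm above the bench. Origin: centre of the foot plate's underside; z up along the tube. A 22 mm wide sight window in its +x wall shows the plug inside.
- plug: Loose hollow square steel plug, 40 mm square and 40 mm tall, 0.25 to 0.45 kg, standing on the post's floor: its top is 70 mm below the rim. Origin: centre of its underside; x, y along its sides, z up. Its top is a slotted disc (see plug_top); below the disc it is hollow, 30 mm deep. Pressing or pulling it in the post with over 30 N damages it; a few newtons are enough.
- plug_top (a point): Centre of the plug's top disc: 38 mm diameter, 6 mm thick, with a slot 33 x 15 mm right through its centre. Axes of the square plug. The disc is set stiffly (0.6 N m to turn) at an unknown angle: the slot's long axis is turned by 14 to 127 degrees, counter-clockwise from above, from the plug's x axis. This pose does not tell how far; find it by feel or by sight.
- picker_handle (a point): Centre of the picker's handle: a plastic block 46 mm (x) by 14 mm (y) by 30 mm tall (z), to be gripped across its 14 mm. The picker is 142 mm long, 0.12 kg; z points up its shaft (10 mm diameter). The handle's centre is 127 mm above the underside of the foot.
- picker_foot (a point): Centre of the underside of the picker's foot bar: 28 mm (x, parallel to the handle's length) x 11 mm (y) x 6 mm tall. Above it a neck 8 mm diameter, 10 mm long, then a collar 30 mm diameter, 6 mm thick. The foot fits through the plug's slot; with the collar on the disc it is wholly under the disc with 4 mm of play, and after a quarter turn it cannot come back up.
- stand: Fixed aluminium block 75 x 65 mm, 30 mm tall; origin at the centre of its underside. The picker stands upright in it, its collar resting on the block's top and its foot in a 32 x 15 mm slot: it lifts straight up and out, 20 mm or more.
- tray: Fixed open parts tray, 160 x 160 mm outside, 24 mm tall, walls and floor 5 mm; origin at the centre of its underside. Two loose steel rings (28 mm diameter, 12 mm tall) lie in its two +x corners, about 50 mm from the centre in x and in y; the rest is empty.
Things that resemble listed ones, but are neither listed nor needed, are in the scene too. Of the things like the tray, leave any that is pink; of the rest the smaller one is meant.

How it is judged:
On the way, in this order (a step that is already met when the one before it is completed fails the run):
1. the picker's foot is inside the plug, under the slotted disc, while the plug is still down in the post (z of picker_foot in the frame of plug_top below -0.01 m and horizontal distance between picker_foot and plug_top below 0.015 m and height (world z) of plug_top below 0.07 m), for 0.2 s.
2. the plug is drawn clear above the post's rim, hanging on the picker's foot (height (world z) of plug_top above 0.159 m and z of picker_foot in the frame of plug_top below -0.008 m and horizontal distance between picker_foot and plug_top below 0.02 m), for 0.1 s.
At the end, for the whole second after the job is handed in: The plug stands upright (within 8 degrees) flat on the tray's floor inside its walls (centre within 60 mm of the tray's centre along each side), let go, with the picker left standing in its slot (lean under 20 degrees) (x of plug_top in the frame of tray between -0.06 and 0.06 m and y of plug_top in the frame of tray between -0.06 and 0.06 m and height (world z) of each of plug_top, picker_foot below 0.05 m and angle between plug_top's own z axis and vertical below 0.15 rad and horizontal distance between picker_foot and plug_top below 0.02 m and angle between picker_handle's own z axis and vertical below 0.35 rad); the robot touches nothing.
It fails at once if the plug is pressed or pulled with more than 30 N by the picker while it is in or over the post (contact force between picker and plug above 30 N and horizontal distance between plug_top and post below 0.04 m).
It also fails if it takes over 72 s, if anything falls off the work surface, if the arm or the gripper's body presses on something with over 40 N, if the wrist force passes 120 N, or if a joint passes its speed limit or range.

### The arm

A 6-joint arm with a two-finger parallel gripper is mounted at the origin on the work surface. World frame = base frame: x ahead of the robot, y to its left, z up, the work surface at z = 0. Lengths are in m, angles in rad, forces in N, time in s.
With the tool pointing down it reaches from about 0.225 to 0.725 m from the base axis. Payload 3.1 kg.
Tool frame: the origin (TCP) lies midway between the tips of the shut fingers; the grasp point (between the pads) lies ctrl.grip_point_offset behind it (ctrl.grip_point_offset is the distance from the TCP to the grasp point, in m); x points along the fingers, y is the direction in which the jaws open and shut, and the axes are right-handed (so a half turn about x gives the same grasp; the last joint's range is limited). The gripper opens to 85 mm and grips with 20 to 120 N. Pads are 22 mm wide; open, the fingers measure 114 mm over their backs; the gripper's body (76 mm by 85 mm) begins 54 mm behind the grasp point. The pads swing forward as they close: fully open they stand 13 mm farther back than shut.
Start: joints at [-1.356, 0.048, 0.099, 1.622, 0, 1.443], TCP at [0.176, -0.494, 0.231] pointing down, gripper open.
Joint ranges: [-2.91, 2.91], [-0.99, 1.94], [-1.21, 1.42], [-2.12, 2.29], [-1.49, 1.47], [-3.14, 3.14]. Speed limits (rad/s): [2.79, 2.79, 3.14, 3.14, 3.14, 3.14].

### API

Orientations are given as a rotation vector (axis times angle).
In Python, from station import ctrl gives the robot as it stands.
- The arm moves only by the tool arm_command, never from a script. Its argument "increments" is text: rows parted by semicolons, each of 7 numbers parted by spaces: the turn, a rotation vector about the tool's x, y, z in rad, then the shift along the tool's x, y, z in m, then the opening in per cent of the stroke, from 0 (shut) to 100 (fully open). In form: wx wy wz x y z claw; .... A call has 1 to 5 rows; each row is the pose to reach, as a shift and turn from the pose commanded when the call began, along the tool's axes at that moment; what a row does not reach only later rows make up. A row lasts 1/10 s, in which the tool goes at most 50 mm and 8.59 degrees, less where a joint would pass 70% of its speed; a pose out of reach is approached as far as the arm can. A call with a gripper value outside its range is refused whole. The fingers move at their own pace and stop on an object; "force" is the grip in N (left out, the last holds). Time passes only in rows, so rows that repeat a pose let the fingers close. It gives the time, the measured TCP pose, the force and the opening at its end, in the units of the state.
- ctrl.get_state(): the state, without advancing time (a new reading comes with each control period).
- ctrl.camera(name): name is "side" or "top"; returns (picture, depth): 480x640x3 uint8, blue, green, red; 480x640 float32, m along the optical axis (not along the pixel's ray), 0 where there is no reading.
- ctrl.camera_params(name): a dict with "vfov" (degrees; the focal length in pixels is half the picture's height over the tangent of half this angle, whatever the lens; pixels are square), "cx", "cy" (the principal point, pixels), "k1" (the pictures are not rectified: a ray, as slopes to the right and down, at radius r is drawn at 1 + k1 r^2 times it, then the intrinsics apply), "T" (4x4, takes a point from camera to world coordinates). Camera axes: x right, y down, z forward; pixel columns grow to the right and rows downward; lengths in m; the calibration is good to about 2 mm. A picture is of the moment at which its call begins. camera_params takes no time and is no camera call.
- ctrl.job_done(): hands the job in, once; it reports no verdict.
The state is a dict: "time_s": time; "joint_positions": joint angles; "qd": joint speeds; "joint_efforts": joint torques, N m; "tool_pos": TCP position; "ee_rot": TCP orientation; "wrist_force": force on the tool from outside, world axes, zero at the start; "ft_torque": the same for the moment, N m; "opening": opening from 0.0 (shut) to 1.0 (fully open).
Only numpy, scipy, OpenCV 4.12 (cv2) and the standard library are available. Lean on these libraries where they do the work, as an engineer would, in place of code of your own. Each camera call takes 0.05 s, during which the arm holds its last target.

## Working session

There is one attempt and no reset: what is moved stays moved. The work goes in short steps, Python scripts to look and compute and a tool call to move; the robot and the scene stay as the last step left them, time stands still between calls to the robot, and variables do not carry over. Pictures are saved under pics/ and viewed, and the job is handed in when it is done.

Besides the shell and the picture viewer there is one more tool, called after "Call:" in YAML: its name, and indented under it one key for each argument. arm_command: Moves the arm, as the interface text tells. Its arguments: {"type":"object","properties":{"increments":{"type":"string"},"force":{"type":"number"}},"required":["increments"]}

```bash
ls; mkdir -p pics; cat > h.py <<'E'
import numpy as np, cv2
from station import ctrl
from scipy.spatial.transform import Rotation as R
def cam(n):
    p,d=ctrl.camera(n); return p,d,ctrl.camera_params(n)
def f(P,h=480): return h/2/np.tan(np.radians(P['vfov'])/2)
def ray(P,u,v):
    ff=f(P); K=np.array([[ff,0,P['cx']],[0,ff,P['cy']],[0,0,1.]])
    q=cv2.undistortPoints(np.array([[[u,v]]],float),K,np.array([P['k1'],0,0,0.]))[0,0]
    T=np.array(P['T']); return T[:3,3],T[:3,:3]@np.array([q[0],q[1],1.])
def onz(P,u,v,z):
    o,d=ray(P,u,v); return o+d*(z-o[2])/d[2]
def proj(P,X):
    ff=f(P);T=np.array(P['T']);c=T[:3,:3].T@(np.array(X)-T[:3,3]);a,b=c[0]/c[2],c[1]/c[2];k=1+P['k1']*(a*a+b*b)
    return ff*a*k+P['cx'],ff*b*k+P['cy']
def cloud(P,d):
    v,u=np.mgrid[0:480,0:640]; ff=f(P); K=np.array([[ff,0,P['cx']],[0,ff,P['cy']],[0,0,1.]])
    q=cv2.undistortPoints(np.stack([u.ravel(),v.ravel()],1).astype(float)[:,None],K,np.array([P['k1'],0,0,0.]))[:,0]
    T=np.array(P['T']); c=np.c_[q,np.ones(len(q))]*d.ravel()[:,None]
    return (c@T[:3,:3].T+T[:3,3]).reshape(480,640,3)
E
python3 - <<'E'
from h import *
import pickle
for n in('top','side'):
    p,d,P=cam(n); cv2.imwrite(f'pics/{n}0.png',p); print(n,P); pickle.dump((p,d,P),open(n+'0.pkl','wb'))
print(ctrl.get_state(), ctrl.grip_point_offset)
E
```

```text
pics
top {'vfov': 47.66499005684767, 'cx': 318.7609089862569, 'cy': 238.12408429748245, 'k1': -0.00796506734186455, 'T': array([[ 1.24996959e-02, -9.95289199e-01,  9.61413996e-02,
         3.34592383e-01],
       [-9.99905460e-01, -1.18906475e-02,  6.90525796e-03,
        -1.02342168e-03],
       [-5.72954517e-03, -9.62186240e-02, -9.95343734e-01,
         1.19753193e+00],
       [ 0.00000000e+00,  0.00000000e+00,  0.00000000e+00,
         1.00000000e+00]])}
side {'vfov': 42.257169814047245, 'cx': 319.3286456189663, 'cy': 242.63892122580287, 'k1': 0.07292277882492872, 'T': array([[-0.95977454, -0.18757351,  0.20892346,  0.19189976],
       [-0.28075934,  0.64818914, -0.70783121,  0.79640986],
       [-0.00265153, -0.73801559, -0.67477845,  0.87255023],
       [ 0.        ,  0.        ,  0.        ,  1.        ]])}
{'time_s': 0.1, 'joint_positions': array([-1.35583159e+00,  4.86628326e-02,  9.77684642e-02,  1.62196663e+00,
       -1.70607262e-06,  1.44297739e+00]), 'qd': array([-0.0014326 , -0.00095562,  0.00436346,  0.00112139,  0.00182029,
        0.00060926]), 'joint_efforts': array([ 2.45701194e-03, -3.39848793e+01,  3.20936573e+01,  1.58337434e-02,
       -1.86029424e-04, -2.13946151e-06]), 'tool_pos': array([ 0.17632182, -0.49394144,  0.23024839]), 'ee_rot': array([ 2.03603798,  0.35456536, -2.03622734]), 'wrist_force': array([-0.28041722, -0.81589352, -0.10477662]), 'ft_torque': array([0.02294713, 0.05455974, 0.00544085]), 'opening': 1.0006105174196702} 0.0187
```

View pics/top0.png

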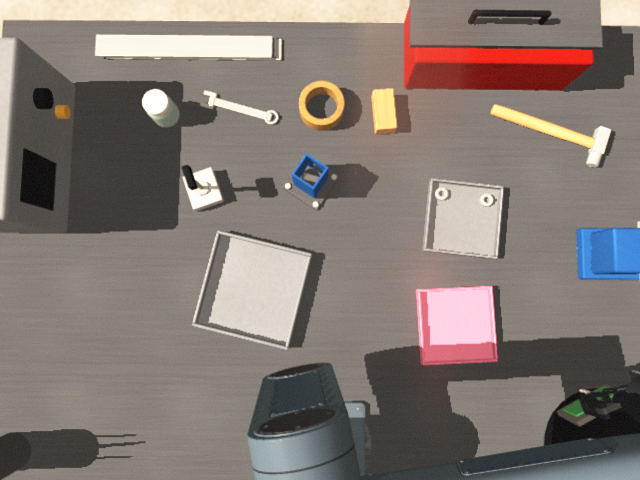

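View pics/side0.png

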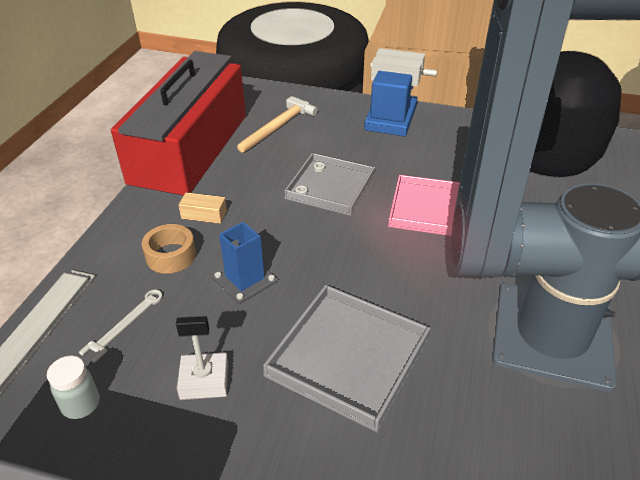

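The top view shows the picker and stand at about (203,188), the blue post at (311,175), and the small grey tray with its two rings at (465,218). The pink tray and the larger grey tray are decoys. Next I'll zoom in.

```bash
python3 - <<'E'
import pickle,cv2,numpy as np
t=pickle.load(open('top0.pkl','rb'))[0]; s=pickle.load(open('side0.pkl','rb'))[0]
a=cv2.resize(t[145:220,170:270],None,fx=4,fy=4,interpolation=2)
b=cv2.resize(t[145:220,270:370],None,fx=4,fy=4,interpolation=2)
c=cv2.resize(s[305:405,150:250],(400,300)) ;c=cv2.resize(s[310:400,140:260],(400,300),interpolation=2)
e=cv2.resize(s[215:305,190:310],(400,300),interpolation=2)
cv2.imwrite('pics/z0.png',np.vstack([np.hstack([a,b]),np.hstack([c,e])]))
E
```

```text
(no output)
```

View pics/z0.png

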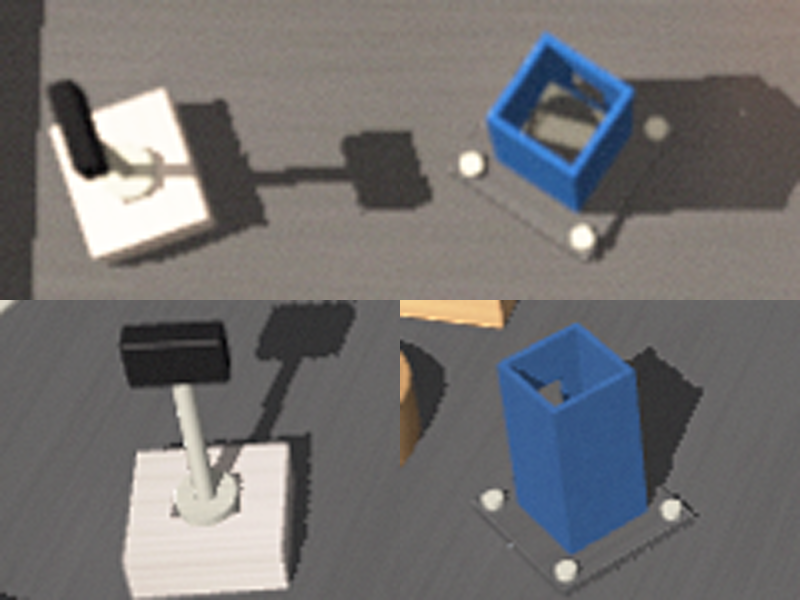

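```bash
python3 - <<'E'
import pickle,cv2,numpy as np
from h import *
ims=[];ds=[]
for i in range(8):
    p,d,P=cam('top'); ims.append(p.astype(float)); ds.append(d)
m=np.mean(ims,0); d=np.median(ds,0); pickle.dump((m,d,P),open('topm.pkl','wb'))
C=cloud(P,d.astype(float)); Z=C[...,2]
np.set_printoptions(linewidth=250)
print((Z[160:200:1,292:332]*1000).astype(int)[::1,::1])
a=cv2.resize(m[152:202,286:336],(600,600),interpolation=2)
a=np.clip(a*1.6,0,255)
cv2.imwrite('pics/z1.png',a)
E
```

```text
[[ 0  0  0 ...  0  0  0]
 [ 0  0  0 ...  0  0  0]
 [ 0  0  1 ...  0  1  1]
 ...
 [ 0  1  1 ...  1  1 -2]
 [ 0  1  0 ...  0  0  1]
 [-1  0  0 ...  2  0  0]][ WARN:0@5.217] global loadsave.cpp:1063 imwrite_ Unsupported depth image for selected encoder is fallbacked to CV_8U.
```

View pics/z1.png

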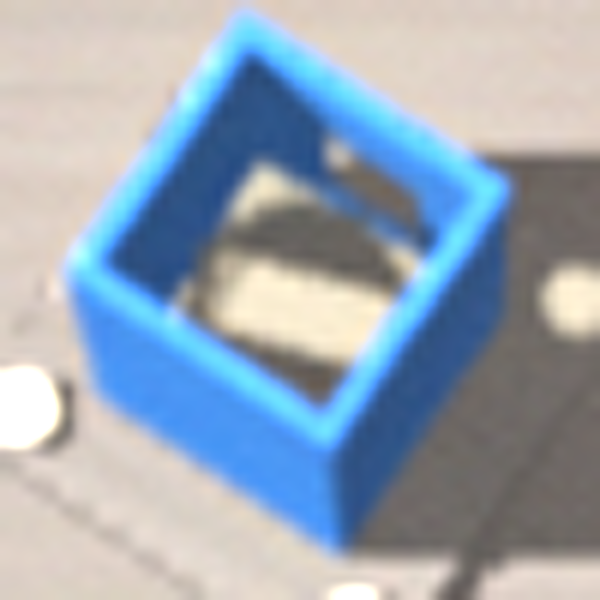

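```bash
python3 - <<'E'
import pickle,cv2,numpy as np,sys
from h import *
m,d,P=pickle.load(open('topm.pkl','rb'))
C=cloud(P,d.astype(float)); Z=(C[...,2]*1000).astype(int)
print('     ',' '.join('%4d'%u for u in range(293,330)))
for v in range(152,194): print(v,' '.join('%4d'%z for z in Z[v,293:330]))
E
```

```text
293  294  295  296  297  298  299  300  301  302  303  304  305  306  307  308  309  310  311  312  313  314  315  316  317  318  319  320  321  322  323  324  325  326  327  328  329
152    0    0    0    2    0    0    1    1   -1    2    2    1    0    0    1    0    1    0    0    0   -1    0    0    0    0    0    0    0    0    0    0    1    1    0    0    1    0
153    0    0    0    0    0    1    0    0    0    0    1    0    0  118    0    0   -1   -1    2    0    1    0    1    1    0    1    0    2    0   -1    0    2    0    0    1    1    0
154    0    0    0    3    0    0    0    0    0    1    0    1  117  117  118    0    0    0   -1    1    0   -1    0    0    0    0    1    0    0    0    1    1    1    3    1    2   -1
155    1    1    0    0    1    0    2    0    0    1    1    6  117  118  116  119  116    1    0    1    0    1    2    0    1    0    0    1    0    0    0   -1    0    0    0    0    1
156    1    0    0    0    0    0    0    0    0    0    1  119  116  116  118  116  119  119    1    0   -2    1    0    0    1    1    0   -1    0    0    0  
[... 6321 characters left out ...]
 27   33   43   52   61   71   79   86   94  103  108   93   80   63   47   32   15    7   10    9    9    8    9    8    9    9    7
191    8    9    8   10    8    8    6    9    8    8   12   22   30   38   48   57   65   73   82   91   96   83   67   51   36   18    6    8    7    6    7    7    8    9    8    9    8
192    9    7    8    9    8    8    7    6    9    8    9    9   18   25   36   45   53   62   70   77   87   72   57   42   25    9    7    8    9    8    8    8    8    8   10    7    0
193    8   10    8    8    9   10    8    8    8    7    9    6    7   14   20   31   40   48   56   65   74   62   46   29   14    8    7    8    7    7    7    8    7    8    7    0    1
```

```bash
python3 - <<'E'
import pickle,cv2,numpy as np
from h import *
m,d,P=pickle.load(open('topm.pkl','rb'))
C=cloud(P,d.astype(float)); Z=C[...,2]
def rect(mask,box,name):
    u0,v0,u1,v1=box; mm=np.zeros_like(mask); mm[v0:v1,u0:u1]=mask[v0:v1,u0:u1]
    pts=C[mm][:,:2].astype(np.float32)*1000
    (c,s,a)=cv2.minAreaRect(pts); print(name,len(pts),'c',np.round(c,1),'size',np.round(s,1),'ang',round(a,1),'mean',pts.mean(0).round(1),'z',np.median(C[mm][:,2]).round(4))
rect((Z>.114)&(Z<.123),(285,145,340,195),'rim')
rect((Z>.150)&(Z<.162),(170,150,235,215),'handle')
rect((Z>.025)&(Z<.034),(170,150,235,215),'stand')
rect((Z>.033)&(Z<.0385),(170,150,235,215),'collar')
rect((Z>.021)&(Z<.027),(415,170,515,265),'tray')
rect((Z>.004)&(Z<.012),(285,150,345,215),'foot')
for b in ((425,180,455,205),(475,185,500,210)): rect((Z>.015)&(Z<.019),b,'ring')
# slot
T=np.array(P['T'])[:3,3]
hole=np.zeros((480,640),bool)
hole[173:184,303:319]=(Z[173:184,303:319]<.0155)
vs,us=np.where(hole); q=np.array([onz(P,u,v,.048)[:2] for u,v in zip(us,vs)])*1000
print('T',T); c=q.mean(0); w,V=np.linalg.eigh(np.cov(q.T)); print('slot',c.round(1),V[:,1],np.degrees(np.arctan2(V[1,1],V[0,1])),np.sqrt(12*w))
# edges along columns: lower edge(first 48 below), upper edge
ue=[];le=[]
for u in range(306,317):
    col=np.where(hole[:,u])[0]; ue.append((u,col.min()-.5)); le.append((u,col.max()+.5))
for n,e in (('upper',ue),('lower',le)):
    x=np.array([onz(P,u,v,.048)[:2] for u,v in e])*1000
    l=cv2.fitLine(x.astype(np.float32),cv2.DIST_HUBER,0,.01,.01).ravel(); print(n,l[2:],np.degrees(np.arctan2(l[1],l[0])))
# window
for b in range(1):
    w=np.zeros_like(hole); w[163:176,312:322]=(Z[163:176,312:322]<.0115); print('win floor',C[w].mean(0))
E
```

```text
rim 228 c [575.   27.4] size [54.3 54.6] ang 56.8 mean [575.1  27.4] z 0.1184
handle 175 c [553.5 264.2] size [45.1 13.6] ang 20.2 mean [553.4 263.8] z 0.1561
stand 750 c [554.  264.4] size [75.4 65.1] ang 20.3 mean [550.8 259.4] z 0.0303
collar 104 c [550.  251.7] size [46.7 29.4] ang 74.3 mean [551.9 261.5] z 0.0363
tray 691 c [ 495.5 -307.5] size [160.7 160.3] ang 84.1 mean [ 494.9 -307.7] z 0.0239
foot 695 c [575.   27.5] size [92.2 91.9] ang 56.7 mean [558.2  22.9] z 0.0084
ring 107 c [ 553.6 -255.5] size [44.4 45.9] ang 83.8 mean [ 552.4 -258.5] z 0.0171
ring 106 c [ 543.1 -360.8] size [55.4 45.3] ang 84.2 mean [ 540.1 -361.3] z 0.0172
T [ 3.34592383e-01 -1.02342168e-03  1.19753193e+00]
slot [575.5  25.6] [0.1942751  0.98094709] 78.7976200901492 [13.96770288 27.99859568]
upper [582.86615   26.004313] 77.41774
lower [568.45496   26.232891] 73.41086
win floor [0.60687557 0.01453215 0.00847009]
```

```bash
cat >> h.py <<'E'
def tool():
    s=ctrl.get_state(); return s,R.from_rotvec(s['ee_rot']).as_matrix(),np.array(s['tool_pos'])
def plan(target,yaw_y):
    """shift in tool axes and rot about tool x to bring TCP to target, tool down, y axis at world angle yaw_y (deg)"""
    s,M,p=tool(); y=np.radians(yaw_y); Y=np.array([np.cos(y),np.sin(y),0]);X=np.array([0,0,-1.]);T=np.c_[X,Y,np.cross(X,Y)]
    rv=R.from_matrix(M.T@T).as_rotvec(); print('t',s['time_s'],'yaw',np.degrees(np.arctan2(M[1,1],M[0,1])).round(2),'tilt',M[:,0].round(4),'q',np.round(s['joint_positions'],3),'F',np.round(s['wrist_force'],2),'op',round(s['opening'],3),'p',p.round(4))
    print('rotvec',rv.round(4),'shift',(M.T@(np.array(target)-p)).round(4))
E
python3 - <<'E'
from h import *
import pickle
m,d,P=pickle.load(open('topm.pkl','rb'))
plan([.5535,.2643,.20],110.2); plan([.5535,.2643,.20],-69.8)
ex=onz(P,302.5,178,.048); print('end',ex)
a=np.radians(75.4); print('centre from end',ex[:2]-.0165*np.array([np.cos(a),np.sin(a)]))
C=cloud(P,d.astype(float))
print('plug corner', onz(P,307,165.5,.042), 'dist to post c')
E
```

```text
t 0.5 yaw -70.36 tilt [-0.  0. -1.] q [-1.356  0.048  0.099  1.622  0.     1.443] F [-0.53  0.35  0.62] op 1.003 p [ 0.1764 -0.4944  0.2313]
rotvec [3.1318 0.     0.    ] shift [ 0.0313 -0.5879 -0.6101]
t 0.5 yaw -70.36 tilt [-0.  0. -1.] q [-1.356  0.048  0.099  1.622  0.     1.443] F [-0.53  0.35  0.62] op 1.003 p [ 0.1764 -0.4944  0.2313]
rotvec [-0.0098 -0.      0.    ] shift [ 0.0313 -0.5879 -0.6101]
end [0.57502321 0.0435211  0.048     ]
centre from end [0.57086407 0.0275539 ]
plug corner [0.60387742 0.03443272 0.042     ] dist to post c
```

```bash
python3 - <<'E'
from h import *
import pickle
m,d,P=pickle.load(open('topm.pkl','rb'))
g=m.mean(2)
up=[];lo=[]
for u in range(306,317):
    c=g[:,u]; 
    s=np.arange(171,187); print(u,c[171:187].astype(int))
E
```

```text
306 [ 63  65  93 123 138 144 146 146 123  76  81 122 144 131 106  97]
307 [ 58  61  94 139 148 145 145 145 135  96  69  94 132 139 120  99]
308 [ 60  60  90 133 147 145 144 145 138 106  64  70 105 138 136 112]
309 [ 60  61  74 113 144 147 144 146 143 120  75  62  82 122 144 131]
310 [ 60  63  67 104 143 147 144 144 144 126  81  61  66  94 131 140]
311 [ 62  60  63  92 131 144 146 145 145 135  99  63  59  70 105 134]
312 [ 59  62  60  85 129 144 146 145 144 144 117  65  57  61  80 119]
313 [ 61  63  61  73 111 142 146 146 143 144 125  75  61  73  97 128]
314 [ 61  62  61  61 101 143 143 145 145 143 130  91  83 114 134 135]
315 [ 62  63  62  60  91 135 143 143 145 145 138 121 124 138 134 106]
316 [ 72  62  61  60  81 122 145 143 146 149 148 143 136 120  94  68]
```

Call:
arm_command:
  increments: "-0.15 0 0 0 -0.035 -0.036 100; -0.30 0 0 0 -0.07 -0.072 100; -0.45 0 0 0 -0.105 -0.108 100; -0.6 0 0 0 -0.14 -0.144 100; -0.75 0 0 0 -0.175 -0.18 100"
  force: 60

```text
time_s: 1.0
tool_pos: [0.2872, -0.2684, 0.2315]
ee_rot: [1.549, 0.946, -1.548]
wrist_force: [0.7, -1.0, -0.2]
opening: 0.999
```

```bash
python3 - <<'E'
from h import *
plan([.5535,.2643,.21],110.2)
E
```

```text
t 1.0 yaw -27.09 tilt [ 9.e-04 -5.e-04 -1.e+00] q [-0.923 -0.296 -0.212  1.654  0.     1.121] F [ 0.69 -1.03 -0.22] op 0.999 p [ 0.2872 -0.2684  0.2315]
rotvec [-2.3962e+00  1.3000e-03 -4.0000e-04] shift [ 0.0214 -0.0055 -0.5956]
```

Call:
arm_command:
  increments: "-0.15 0 0 0 0 -0.04 100; -0.30 0 0 0 0 -0.085 100; -0.45 0 0 0 0 -0.13 100; -0.6 0 0 0 0 -0.175 100; -0.75 0 0 0 0 -0.22 100"

```text
time_s: 1.5
tool_pos: [0.3885, -0.073, 0.2317]
ee_rot: [1.002, 1.326, -1.001]
wrist_force: [0.8, -0.4, -0.2]
opening: 0.999
```

```bash
python3 - <<'E'
from h import *
plan([.5535,.2643,.21],110.2)
E
```

```text
t 1.5 yaw 15.93 tilt [ 1.4e-03 -7.0e-04 -1.0e+00] q [-0.356 -0.291 -0.207  1.653 -0.     0.937] F [ 0.82 -0.39 -0.23] op 0.999 p [ 0.3885 -0.073   0.2317]
rotvec [-1.6452e+00  1.8000e-03 -1.0000e-04] shift [ 0.0217  0.2512 -0.2791]
```

Call:
arm_command:
  increments: "-0.15 0 0 0 0.03 -0.033 100; -0.30 0 0 0 0.06 -0.067 100; -0.45 0 0 0 0.09 -0.1 100; -0.6 0 0 0 0.12 -0.133 100; -0.75 0 0 0 0.15 -0.167 100"

```text
time_s: 2.0
tool_pos: [0.4882, 0.1283, 0.2315]
ee_rot: [0.425, 1.528, -0.425]
wrist_force: [0.6, -1.8, -0.3]
opening: 1.003
```

```bash
python3 - <<'E'
from h import *
plan([.5535,.2643,.21],110.2)
E
```

```text
t 2.0 yaw 58.93 tilt [ 9.e-04 -2.e-04 -1.e+00] q [ 0.124 -0.006  0.045  1.621 -0.     0.667] F [ 0.55 -1.78 -0.27] op 1.003 p [0.4882 0.1283 0.2315]
rotvec [-8.948e-01  1.000e-03  1.000e-04] shift [ 0.0216  0.1502 -0.0142]
```

Call:
arm_command:
  increments: "-0.15 0 0 0 0.03 -0.003 70; -0.30 0 0 0 0.06 -0.006 60; -0.45 0 0 0 0.09 -0.008 60; -0.6 0 0 0 0.12 -0.011 60; -0.75 0 0 0 0.145 -0.014 60"

```text
time_s: 2.5
tool_pos: [0.5517, 0.259, 0.231]
ee_rot: [-0.163, 1.565, 0.163]
wrist_force: [0.2, -0.5, -0.1]
opening: 0.6
```

```bash
python3 - <<'E'
from h import *
plan([.5535,.2643,.122],110.2)
E
```

```text
t 2.5 yaw 101.92 tilt [ 0.e+00  1.e-04 -1.e+00] q [0.329 0.274 0.353 1.649 0.    0.121] F [ 0.25 -0.48 -0.05] op 0.6 p [0.5517 0.259  0.231 ]
rotvec [-1.445e-01  1.000e-04 -1.000e-04] shift [0.109  0.0048 0.0028]
```

Call:
arm_command:
  increments: "-0.1445 0 0 0.01 0.0048 0.0028 60; -0.1445 0 0 0.035 0.0048 0.0028 60; -0.1445 0 0 0.065 0.0048 0.0028 60; -0.1445 0 0 0.09 0.0048 0.0028 60; -0.1445 0 0 0.109 0.0048 0.0028 60"

```text
time_s: 3.0
tool_pos: [0.5521, 0.2625, 0.1201]
ee_rot: [-0.272, 1.556, 0.271]
wrist_force: [0.9, -0.9, -0.4]
opening: 0.601
```

```bash
python3 - <<'E'
from h import *
plan([.5535,.2643,.122],110.2)
p,d,P=cam('side'); cv2.imwrite('pics/s1.png',cv2.resize(p[240:400,100:300],(800,600)[:2] if 0 else (750,600)))
E
```

```text
t 3.0 yaw 109.82 tilt [-2.3e-03 -8.0e-04 -1.0e+00] q [ 0.334  0.278  0.137  1.432 -0.    -0.012] F [ 0.93 -0.86 -0.38] op 0.601 p [0.5521 0.2625 0.1201]
rotvec [-0.0067 -0.0025 -0.    ] shift [-0.002   0.0012  0.0019]
```

View pics/s1.png

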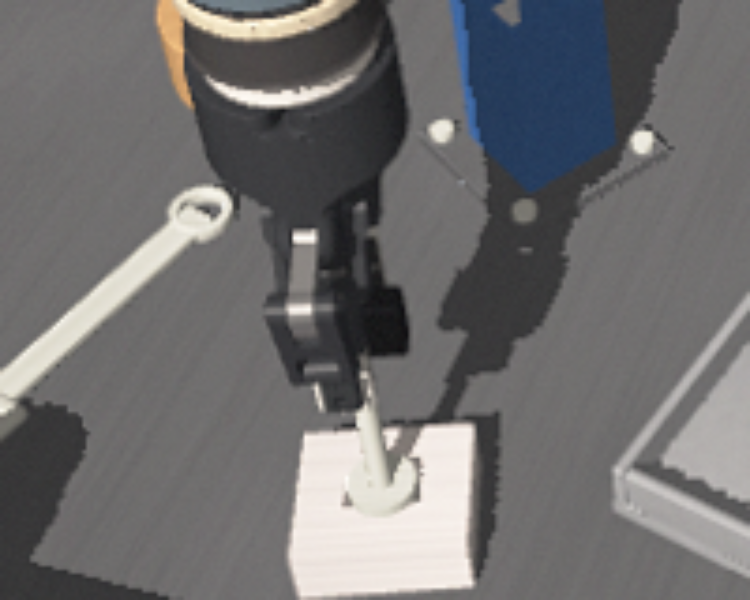

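The handle is between the open fingers, at about (380,320) in the zoom. I'll centre the gripper and close it.

Call:
arm_command:
  increments: "-0.005 0 0 -0.001 0.001 0.0015 60; -0.005 0 0 -0.001 0.001 0.0015 10; -0.005 0 0 -0.001 0.001 0.0015 5; -0.005 0 0 -0.001 0.001 0.0015 5; -0.005 0 0 -0.001 0.001 0.0015 5"
  force: 60

```text
time_s: 3.55
tool_pos: [0.5553, 0.2648, 0.1255]
ee_rot: [-0.274, 1.549, 0.276]
wrist_force: [0.5, 0.6, 5.1]
opening: 0.154
```

Call:
arm_command:
  increments: "0 0 0 0 0 0 5; 0 0 0 0 0 0 5; 0 0 0 0 0 0 5; 0 0 0 0 0 0 5"

```text
time_s: 3.95
tool_pos: [0.5553, 0.2648, 0.1255]
ee_rot: [-0.274, 1.549, 0.276]
wrist_force: [0.1, 0.8, 6.9]
opening: 0.153
```

```bash
python3 - <<'E'
from h import *
plan([.5535,.2643,.122],110.2)
E
```

```text
t 3.95 yaw 110.1 tilt [ 0.0037  0.0017 -1.    ] q [ 0.336  0.28   0.15   1.437  0.    -0.015] F [0.15 0.79 6.91] op 0.153 p [0.5553 0.2648 0.1255]
rotvec [-0.0017  0.004  -0.0003] shift [ 0.0035  0.0001 -0.0018]
```

Call:
arm_command:
  increments: "0 0 0 -0.01 0 0 5; 0 0 0 -0.03 0 0 5; 0 0 0 -0.06 0 0 5; 0 0 0 -0.09 0 0 5; 0 0 0 -0.12 0 0 5"

```text
time_s: 4.45
tool_pos: [0.5533, 0.2637, 0.2437]
ee_rot: [-0.276, 1.556, 0.275]
wrist_force: [0.8, 0.8, -1.8]
opening: 0.158
```

Call:
arm_command:
  increments: "0 0 0 -0.02 0 0 5; 0 0 0 -0.03 0 0 5; 0 0 0 -0.03 0 0 5"

```text
time_s: 4.75
tool_pos: [0.5546, 0.2642, 0.2747]
ee_rot: [-0.275, 1.551, 0.275]
wrist_force: [-0.4, -0.7, -1.0]
opening: 0.156
```

```bash
python3 - <<'E'
from h import *
plan([.5765,.0276,.27],165)
p,d,P=cam('side'); cv2.imwrite('pics/s2.png',cv2.resize(p[150:400,50:300],(600,600)))
p,d,P=cam('top'); cv2.imwrite('pics/t2.png',cv2.resize(p[100:250,100:300],(800,600)))
E
```

```text
t 4.75 yaw 110.09 tilt [ 2.1e-03  5.0e-04 -1.0e+00] q [ 0.336  0.307  0.481  1.743 -0.    -0.015] F [-0.43 -0.7  -0.98] op 0.156 p [0.5546 0.2642 0.2747]
rotvec [-0.9584  0.0019  0.0013] shift [ 0.0046 -0.2297 -0.0607]
```

View pics/s2.png

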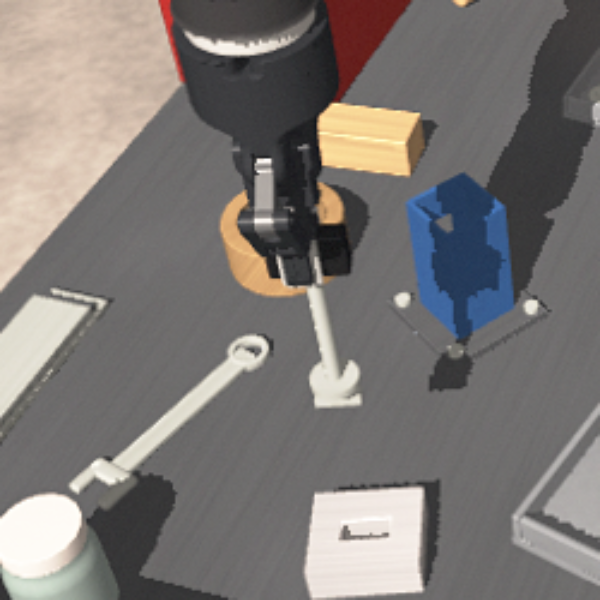

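View pics/t2.png

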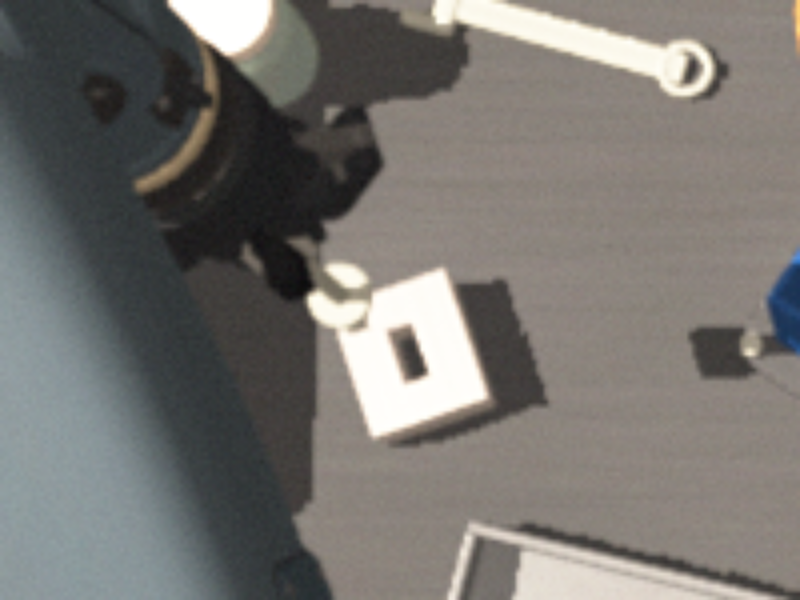

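The picker hangs clean and upright in the grip. Now I'll move over the post.

Call:
arm_command:
  increments: "-0.14 0 0 0 -0.02 -0.005 5; -0.28 0 0 0 -0.05 -0.013 5; -0.42 0 0 0 -0.085 -0.022 5; -0.55 0 0 0 -0.12 -0.032 5; -0.68 0 0 0 -0.15 -0.04 5"

```text
time_s: 5.35
tool_pos: [0.567, 0.1078, 0.2708]
ee_rot: [-0.806, 1.42, 0.808]
wrist_force: [0.2, -0.3, -1.4]
opening: 0.156
```

```bash
python3 - <<'E'
from h import *
plan([.5765,.0276,.27],165)
E
```

```text
t 5.35 yaw 149.34 tilt [-4.3e-03 -8.0e-04 -1.0e+00] q [ 0.072  0.207  0.353  1.721 -0.    -0.964] F [ 0.21 -0.33 -1.4 ] op 0.156 p [0.567  0.1078 0.2708]
rotvec [-0.2733 -0.0024 -0.0037] shift [ 0.0008 -0.0491 -0.0641]
```

Call:
arm_command:
  increments: "-0.14 -0.0024 -0.0037 0 -0.02 -0.025 5; -0.273 -0.0024 -0.0037 0 -0.04 -0.05 5; -0.273 -0.0024 -0.0037 0 -0.0486 -0.063 5; -0.273 -0.0024 -0.0037 0 -0.0486 -0.063 5"

```text
time_s: 5.75
tool_pos: [0.5767, 0.0288, 0.2714]
ee_rot: [-1.006, 1.325, 1.006]
wrist_force: [-0.1, 1.2, -1.0]
opening: 0.154
```

```bash
python3 - <<'E'
from h import *
plan([.5768,.0286,.22],165)
p,d,P=cam('side'); cv2.imwrite('pics/s3.png',cv2.resize(p[150:310,150:350],(750,600),interpolation=2))
p2,d2,P2=cam('top'); cv2.imwrite('pics/t3.png',cv2.resize(p2[110:235,220:420],(800,500),interpolation=2))
import pickle; pickle.dump(((p,d,P),(p2,d2,P2)),open('c3.pkl','wb'))
E
```

```text
t 5.75 yaw 164.37 tilt [ 9.e-04  9.e-04 -1.e+00] q [-6.700e-02  2.020e-01  3.480e-01  1.716e+00  1.000e-03 -1.365e+00] F [-0.08  1.22 -0.95] op 0.154 p [0.5767 0.0288 0.2714]
rotvec [-0.0111  0.0011  0.0007] shift [ 0.0514 -0.0001 -0.0002]
```

View pics/s3.png

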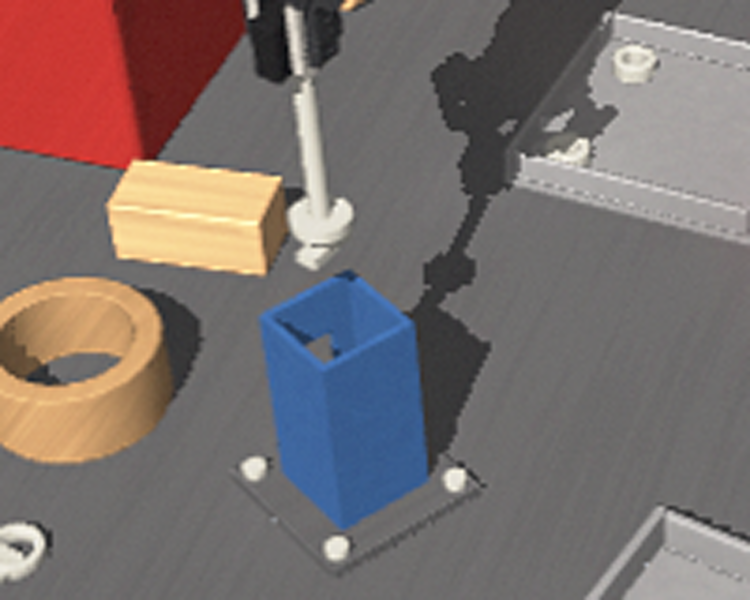

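View pics/t3.png

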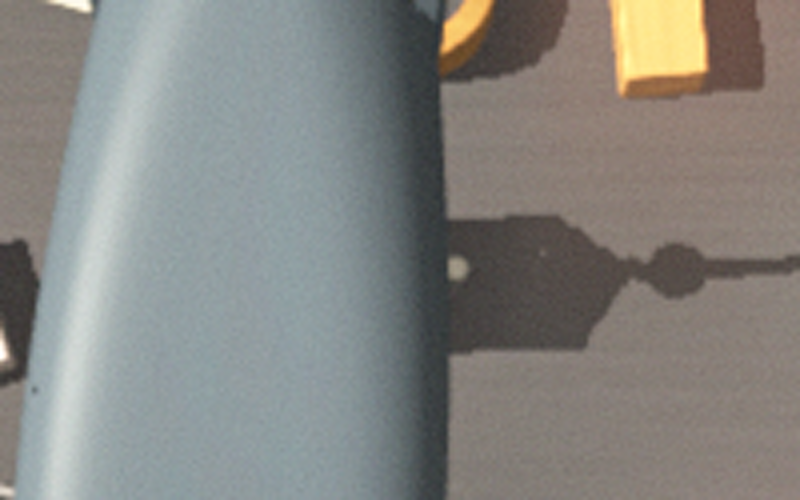

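```bash
python3 - <<'E'
from h import *
import pickle
(p,d,P),_=pickle.load(open('c3.pkl','rb'))
C=cloud(P,d.astype(float))*1000; X,Y,Z=C[...,0],C[...,1],C[...,2]
rim=(abs(Z-118)<2.5)&(abs(X-575)<45)&(abs(Y-27)<45)
r=cv2.minAreaRect(C[rim][:,:2].astype(np.float32)); print('rim side',rim.sum(),r, np.median(Z[rim]))
near=(abs(X-575)<40)&(abs(Y-28)<40)&(Z>125)
col=near&(Z>178)&(Z<187)
print('collar',col.sum()); 
q=C[col]; top=q[q[:,2]>np.percentile(q[:,2],50)]
print(cv2.minEnclosingCircle(q[:,:2].astype(np.float32)),cv2.minAreaRect(q[:,:2].astype(np.float32)))
for z in range(150,250,6):
    m=near&(abs(Z-z)<3); 
    if m.sum(): print(z,m.sum(),C[m].mean(0).round(1),'x',X[m].min().round(1),X[m].max().round(1),'y',Y[m].min().round(1),Y[m].max().round(1))
E
```

```text
rim side 242 ((570.6318359375, 26.16154670715332), (55.813255310058594, 60.510982513427734), 56.60487365722656) 117.93190325247133
collar 151
((572.5668334960938, 25.5582275390625), 17.6517391204834) ((573.4108276367188, 25.980693817138672), (29.961292266845703, 29.109642028808594), 13.277779579162598)
156 1 [569.7  21.9 158.2] x 569.7 569.7 y 21.9 21.9
162 36 [572.   29.1 163.2] x 565.0 582.9 y 12.0 39.7
168 26 [575.2  32.6 166.7] x 565.4 581.8 y 21.4 39.2
174 4 [571.5  35.3 176.1] x 563.9 576.7 y 32.0 37.6
180 105 [571.2  28.4 181. ] x 558.0 589.2 y 10.3 39.7
186 56 [572.1  26.5 184. ] x 559.3 586.1 y 10.6 39.9
192 19 [572.5  27.2 191.8] x 568.0 577.5 y 24.1 30.6
198 13 [572.7  26.6 197.9] x 568.3 577.1 y 22.1 29.1
204 17 [571.4  27.7 204.3] x 567.7 575.6 y 24.3 31.3
210 12 [571.9  26.9 209.6] x 568.2 578.0 y 22.5 30.1
216 19 [571.9  27.4 215.9] x 568.4 576.9 y 21.5 31.4
222 15 [572.3  27.2 221.8] x 567.9 578.2 y 22.0 30.0
228 17 [572.2  27.4 227.7] x 568.1 578.1 y 22.0 31.4
234 19 [571.8  26.8 233.9] x 568.9 576.2 y 21.7 31.1
240 16 [571.9  27.6 240.5] x 568.4 577.8 y 22.9 30.6
246 16 [572.2  27.4 245.8] x 569.5 576.9 y 22.0 31.6
```

```bash
python3 - <<'E'
from h import *
import pickle
(p,d,P),_=pickle.load(open('c3.pkl','rb'))
q=np.array([onz(P,150+x/3.75-.5,150+y/3.75-.5,.118)[:2]*1000 for x,y in((262,318),(325,370),(413,322),(348,275))])
print(q.round(1),q.mean(0))
for k in range(4): print(np.linalg.norm(q[k]-q[k-1]))
# collar top: silhouette ellipse by near-white pixels on plane z=.182
hsv=cv2.cvtColor(p,cv2.COLOR_BGR2HSV)
m=((hsv[...,1]<45)&(hsv[...,2]>130)).astype(np.uint8); m[:200]=0;m[225:]=0;m[:,:222]=0;m[:,250:]=0
for r in range(198,226): print(r,''.join('#' if x else '.' for x in m[r,222:250]))
E
```

```text
[[607.1  34. ]
 [563.8  60.1]
 [535.6  16.3]
 [578.8  -7.7]] [571.31973477  25.66489308]
50.352055314273805
50.60621590476643
52.07799793959127
49.44427758266687
198 ............................
199 ............................
200 .........######.............
201 ..........#####.............
202 .........######.............
203 ........########.####.......
204 ......##########.#####......
205 .....#################......
206 ....##################......
207 ....##################......
208 .....#################......
209 .....################.......
210 .....################.......
211 .....################.......
212 ......###############.......
213 .......#############........
214 ........##########..........
215 .........##..#..............
216 ........########.#..........
217 ......###########...........
218 .......#########............
219 .......########.............
220 ........######..............
221 ..........###...............
222 ............................
223 ............................
224 ............................
225 ............................
```

```bash
python3 - <<'E'
from h import *
import pickle
(p,d,P),_=pickle.load(open('c3.pkl','rb'))
for v in (206.5,207,207.5): print(onz(P,234.6,v,.182)*1000)
for v in (206.5,207,207.5): print(onz(P,234.6,v,.179)*1000)
E
```

```text
[575.20598421  23.07985249 182.        ]
[574.68278543  24.37439292 182.        ]
[574.1605434   25.66652912 182.        ]
[576.87120511  19.72022716 179.        ]
[576.34573337  21.02039154 179.        ]
[575.82122253  22.31814125 179.        ]
```

Call:
arm_command:
  increments: "-0.011 0.001 0 0.02 0 0 5; -0.011 0.001 0 0.045 0 0 5; -0.011 0.001 0 0.07 0 0 5; -0.011 0.001 0 0.09 0 0 5; -0.011 0.001 0 0.1 0 0 5"

```text
time_s: 6.35
tool_pos: [0.5761, 0.0326, 0.1705]
ee_rot: [-1.019, 1.319, 1.02]
wrist_force: [-0.4, -0.6, -1.0]
opening: 0.153
```

Call:
arm_command:
  increments: "0 0 0 0.001 0 0 5; 0 0 0 0.002 0 0 5"

```text
time_s: 6.55
tool_pos: [0.578, 0.0314, 0.172]
ee_rot: [-1.021, 1.315, 1.016]
wrist_force: [0.4, 0.5, -0.7]
opening: 0.154
```

```bash
python3 - <<'E'
from h import *
plan([.5768,.0286,.16],165)
E
```

```text
t 6.55 yaw 165.37 tilt [ 5.e-03 -1.e-04 -1.e+00] q [-0.062  0.177  0.122  1.511  0.    -1.377] F [ 0.36  0.46 -0.74] op 0.154 p [0.578  0.0314 0.172 ]
rotvec [0.0064 0.0012 0.0048] shift [ 0.012   0.0005 -0.003 ]
```

Call:
arm_command:
  increments: "0 0 0.004 0 0 -0.003 5; 0 0 0.004 0 0 -0.003 5; 0 0 0.004 0 0 -0.003 5"

```text
time_s: 6.85
tool_pos: [0.5777, 0.0275, 0.1725]
ee_rot: [-1.018, 1.317, 1.017]
wrist_force: [0.3, 0.6, -1.3]
opening: 0.157
```

```bash
python3 - <<'E'
from h import *
plan([.5768,.0286,.16],165)
ctrl.camera('side')
plan([.5768,.0286,.16],165)
E
```

```text
t 6.85 yaw 165.3 tilt [ 2.2e-03  8.0e-04 -1.0e+00] q [-6.900e-02  1.790e-01  1.250e-01  1.514e+00  1.000e-03 -1.383e+00] F [ 0.3   0.58 -1.34] op 0.157 p [0.5777 0.0275 0.1725]
rotvec [0.0052 0.0013 0.0019] shift [0.0125 0.0012 0.0009]
t 6.9 yaw 165.3 tilt [ 1.7e-03  8.0e-04 -1.0e+00] q [-6.900e-02  1.790e-01  1.240e-01  1.514e+00  1.000e-03 -1.383e+00] F [-0.85  0.06 -2.04] op 0.157 p [0.5775 0.0275 0.1722]
rotvec [0.0053 0.0012 0.0014] shift [0.0122 0.001  0.0009]
```

Call:
arm_command:
  increments: "0 0.001 0 0.003 0.001 0.0008 5; 0 0.001 0 0.006 0.001 0.0008 5; 0 0.001 0 0.009 0.001 0.0008 5; 0 0.001 0 0.010 0.001 0.0008 5"

```text
time_s: 7.3
tool_pos: [0.5758, 0.0288, 0.1605]
ee_rot: [-1.018, 1.321, 1.019]
wrist_force: [-0.3, 0.0, -1.4]
opening: 0.156
```

```bash
python3 - <<'E'
from h import *
plan([.5768,.0286,.16],165)
E
```

```text
t 7.3 yaw 165.33 tilt [-1.3e-03 -1.0e-04 -1.0e+00] q [-0.066  0.179  0.101  1.494 -0.    -1.381] F [-0.3   0.01 -1.36] op 0.156 p [0.5758 0.0288 0.1605]
rotvec [ 0.0058 -0.0004 -0.0012] shift [ 0.0005 -0.001   0.0001]
```

Call:
arm_command:
  increments: "0.003 0 0 0.001 -0.001 0 5; 0.003 0 0 0.002 -0.001 0 5; 0.003 0 0 0.003 -0.001 0 5"

```text
time_s: 7.6
tool_pos: [0.5773, 0.0284, 0.1583]
ee_rot: [-1.016, 1.321, 1.016]
wrist_force: [0.4, -0.4, -0.7]
opening: 0.154
```

Call:
arm_command:
  increments: "0 0 0 0.001 0 0 5; 0 0 0 0.002 0 0 5"

```text
time_s: 7.8
tool_pos: [0.5772, 0.0285, 0.1563]
ee_rot: [-1.016, 1.321, 1.016]
wrist_force: [0.2, -0.5, -1.4]
opening: 0.153
```

```bash
python3 - <<'E'
from h import *
plan([.5768,.0286,.15],165)
E
```

```text
t 7.8 yaw 165.16 tilt [ 1.e-04 -2.e-04 -1.e+00] q [-0.067  0.181  0.095  1.485 -0.    -1.378] F [ 0.17 -0.47 -1.4 ] op 0.153 p [0.5772 0.0285 0.1563]
rotvec [ 0.0027 -0.0001  0.0001] shift [0.0063 0.0005 0.    ]
```

Call:
arm_command:
  increments: "0 0 0 0.0015 0 0 5; 0 0 0 0.003 0 0 5; 0 0 0 0.0045 0 0 5"

```text
time_s: 8.1
tool_pos: [0.5772, 0.0285, 0.1517]
ee_rot: [-1.016, 1.321, 1.016]
wrist_force: [-0.1, -0.9, -1.5]
opening: 0.158
```

Call:
arm_command:
  increments: "0 0 0 0.0015 0 0 5; 0 0 0 0.003 0 0 5; 0 0 0 0.004 0 0 5"

```text
time_s: 8.4
tool_pos: [0.5771, 0.0285, 0.1476]
ee_rot: [-1.016, 1.321, 1.016]
wrist_force: [-0.2, -0.3, -1.1]
opening: 0.152
```

```bash
python3 - <<'E'
from h import *
plan([.5768,.0286,.1455],165)
E
```

```text
t 8.4 yaw 165.16 tilt [-2.e-04 -1.e-04 -1.e+00] q [-0.067  0.183  0.08   1.468 -0.    -1.378] F [-0.17 -0.33 -1.13] op 0.152 p [0.5771 0.0285 0.1476]
rotvec [ 0.0027 -0.0002 -0.0002] shift [0.0021 0.0004 0.    ]
```

The foot is going through the slot with no force. I'll go on gently until the collar touches the disc.

Call:
arm_command:
  increments: "0 0 0 0.001 0 0 5; 0 0 0 0.002 0 0 5"

```text
time_s: 8.6
tool_pos: [0.5772, 0.0285, 0.1458]
ee_rot: [-1.016, 1.321, 1.016]
wrist_force: [-0.1, -0.3, -1.0]
opening: 0.15
```

Call:
arm_command:
  increments: "0 0 0 0.001 0 0 5; 0 0 0 0.001 0 0 5"

```text
time_s: 8.8
tool_pos: [0.5771, 0.0285, 0.1446]
ee_rot: [-1.016, 1.321, 1.016]
wrist_force: [-0.4, -1.2, -0.9]
opening: 0.153
```

Call:
arm_command:
  increments: "0 0 0 0.001 0 0 5; 0 0 0 0.001 0 0 5"

```text
time_s: 9.0
tool_pos: [0.5772, 0.0285, 0.1437]
ee_rot: [-1.016, 1.321, 1.016]
wrist_force: [-0.4, 0.2, -1.3]
opening: 0.157
```

Call:
arm_command:
  increments: "0 0 0 0.001 0 0 5; 0 0 0 0.001 0 0 5"

```text
time_s: 9.2
tool_pos: [0.5773, 0.0285, 0.1435]
ee_rot: [-1.017, 1.32, 1.016]
wrist_force: [-0.6, 0.7, 2.1]
opening: 0.153
```

```bash
python3 - <<'E'
from h import *
plan([.5768,.0286,.1455],165)
E
```

```text
t 9.2 yaw 165.16 tilt [ 6.e-04 -2.e-04 -1.e+00] q [-0.067  0.183  0.072  1.459 -0.    -1.378] F [-0.61  0.74  2.14] op 0.153 p [0.5773 0.0285 0.1435]
rotvec [ 0.0027 -0.0001  0.0007] shift [-0.002   0.0006 -0.    ]
```

Contact came exactly where expected, at TCP z = 0.1435. I'll lift 2 mm and turn.

Call:
arm_command:
  increments: "0 0 0 -0.0012 0 0 5; 0.07 0 0 -0.0024 0 0 5; 0.15 0 0 -0.0024 0 0 5; 0.24 0 0 -0.0024 0 0 5; 0.34 0 0 -0.0024 0 0 5"

```text
time_s: 9.7
tool_pos: [0.5771, 0.0285, 0.1448]
ee_rot: [-0.755, 1.436, 0.755]
wrist_force: [-0.6, 0.5, -0.7]
opening: 0.153
```

```bash
python3 - <<'E'
from h import *
plan([.5768,.0286,.1455],75); print(ctrl.get_state()['ft_torque'])
E
```

```text
t 9.7 yaw 145.45 tilt [-5.e-04 -1.e-04 -1.e+00] q [-0.067  0.183  0.075  1.463 -0.    -1.034] F [-0.61  0.46 -0.69] op 0.153 p [0.5771 0.0285 0.1448]
rotvec [ 1.2296e+00 -5.0000e-04 -0.0000e+00] shift [-0.0007  0.0004 -0.0001]
[0.01720447 0.01397814 0.0084161 ]
```

Call:
arm_command:
  increments: "0.12 0 0 -0.0005 0 0 5; 0.24 0 0 -0.0005 0 0 5; 0.36 0 0 -0.0005 0 0 5; 0.48 0 0 -0.0005 0 0 5; 0.6 0 0 -0.0005 0 0 5"

```text
time_s: 10.2
tool_pos: [0.5771, 0.0285, 0.1453]
ee_rot: [-0.288, 1.552, 0.288]
wrist_force: [-0.8, -0.3, -1.1]
opening: 0.151
```

```bash
python3 - <<'E'
from h import *
plan([.5768,.0286,.1455],75); print(ctrl.get_state()['ft_torque'])
E
```

```text
t 10.2 yaw 111.01 tilt [-5.e-04 -2.e-04 -1.e+00] q [-0.067  0.183  0.076  1.464 -0.    -0.433] F [-0.82 -0.27 -1.1 ] op 0.151 p [0.5771 0.0285 0.1453]
rotvec [ 6.286e-01 -5.000e-04  1.000e-04] shift [-0.0002  0.0002 -0.0003]
[-0.02671261 -0.02573183  0.03172136]
```

Call:
arm_command:
  increments: "0.12 0 0 0 0 0 5; 0.24 0 0 0 0 0 5; 0.36 0 0 0 0 0 5; 0.48 0 0 0 0 0 5; 0.62 0 0 0 0 0 5"

```text
time_s: 10.7
tool_pos: [0.5776, 0.0277, 0.1455]
ee_rot: [0.198, 1.561, -0.201]
wrist_force: [0.0, -1.0, -1.4]
opening: 0.154
```

Call:
arm_command:
  increments: "0 0 0 -0.001 0 0 5; 0 0 0 -0.002 0 0 5; 0 0 0 -0.003 0 0 5; 0 0 0 -0.004 0 0 5"

```text
time_s: 11.1
tool_pos: [0.5761, 0.0289, 0.1485]
ee_rot: [0.194, 1.565, -0.194]
wrist_force: [0.3, 0.0, -5.5]
opening: 0.154
```

```bash
python3 - <<'E'
from h import *
plan([.5768,.0286,.1455],75); print(ctrl.get_state()['ft_torque'])
E
```

```text
t 11.1 yaw 75.85 tilt [-3.3e-03  7.0e-04 -1.0e+00] q [-0.066  0.183  0.082  1.473  0.     0.18 ] F [ 0.26  0.03 -5.48] op 0.154 p [0.5761 0.0289 0.1485]
rotvec [ 0.0149 -0.0034  0.0002] shift [ 0.0029 -0.0001  0.0008]
[ 0.03403985 -0.06821817 -0.05358693]
```

The foot has caught: about 4.4 N of extra load. I'll draw the plug up, watching for jamming.

Call:
arm_command:
  increments: "0 0 0 -0.003 0 0 5; 0 0 0 -0.007 0 0 5; 0 0 0 -0.011 0 0 5; 0 0 0 -0.015 0 0 5; 0 0 0 -0.019 0 0 5"

```text
time_s: 11.6
tool_pos: [0.5773, 0.0285, 0.1693]
ee_rot: [0.195, 1.562, -0.195]
wrist_force: [-0.5, -0.7, -4.9]
opening: 0.156
```

```bash
python3 - <<'E'
from h import *
plan([.5768,.0286,.29],75)
E
```

```text
t 11.6 yaw 75.78 tilt [ 4.e-04 -1.e-04 -1.e+00] q [-0.067  0.18   0.12   1.51  -0.     0.182] F [-0.53 -0.7  -4.88] op 0.156 p [0.5773 0.0285 0.1693]
rotvec [0.0136 0.0004 0.    ] shift [-0.1207 -0.     -0.0005]
```

Call:
arm_command:
  increments: "0 0 0 -0.008 0 0 5; 0 0 0 -0.016 0 0 5; 0 0 0 -0.024 0 0 5; 0 0 0 -0.032 0 0 5; 0 0 0 -0.04 0 0 5"

```text
time_s: 12.1
tool_pos: [0.5774, 0.0285, 0.2097]
ee_rot: [0.195, 1.561, -0.195]
wrist_force: [0.4, -0.4, -4.4]
opening: 0.155
```

Call:
arm_command:
  increments: "0 0 0 -0.008 0 0 5; 0 0 0 -0.016 0 0 5; 0 0 0 -0.024 0 0 5; 0 0 0 -0.032 0 0 5; 0 0 0 -0.04 0 0 5"

```text
time_s: 12.6
tool_pos: [0.5772, 0.0285, 0.2494]
ee_rot: [0.195, 1.562, -0.195]
wrist_force: [0.1, -0.3, -5.6]
opening: 0.155
```

Call:
arm_command:
  increments: "0 0 0 -0.01 0 0 5; 0 0 0 -0.02 0 0 5; 0 0 0 -0.03 0 0 5; 0 0 0 -0.038 0 0 5; 0 0 0 -0.042 0 0 5"

```text
time_s: 13.1
tool_pos: [0.5777, 0.0285, 0.2922]
ee_rot: [0.195, 1.56, -0.195]
wrist_force: [-0.7, -0.0, -4.7]
opening: 0.159
```

```bash
python3 - <<'E'
from h import *
plan([.4955,-.3075,.29],75)
p,d,P=cam('side'); cv2.imwrite('pics/s4.png',cv2.resize(p[120:310,130:350],(660,570),interpolation=2))
E
```

```text
t 13.1 yaw 75.78 tilt [ 1.8e-03 -3.0e-04 -1.0e+00] q [-0.067  0.216  0.407  1.76  -0.     0.182] F [-0.75 -0.03 -4.7 ] op 0.159 p [0.5777 0.0285 0.2922]
rotvec [ 0.0135  0.0018 -0.0002] shift [ 0.0021 -0.3459  0.0029]
```

View pics/s4.png

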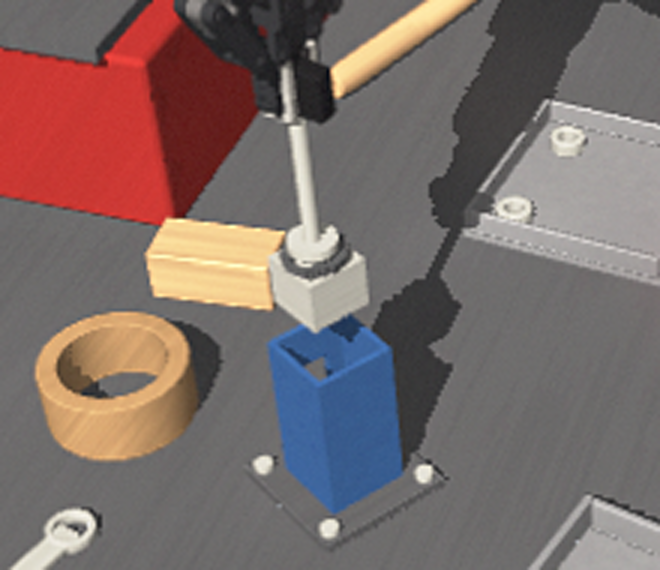

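The plug hangs level on the picker, clear of the rim, at about (318,285) in the zoom. I'll carry it to the tray.

Call:
arm_command:
  increments: "0 0 0 0 -0.006 0 5; 0 0 0 0 -0.018 0 5; 0 0 0 0 -0.036 -0.001 5; 0 0 0 0 -0.06 -0.001 5; 0 0 0 0 -0.087 -0.002 5"

```text
time_s: 13.65
tool_pos: [0.5531, -0.0566, 0.2899]
ee_rot: [0.194, 1.564, -0.195]
wrist_force: [0.6, -1.2, -5.3]
opening: 0.152
```

Call:
arm_command:
  increments: "0 0 0 0 -0.029 0 5; 0 0 0 0 -0.058 -0.001 5; 0 0 0 0 -0.087 -0.002 5; 0 0 0 0 -0.116 -0.002 5; 0 0 0 0 -0.145 -0.003 5"

```text
time_s: 14.15
tool_pos: [0.514, -0.1971, 0.2901]
ee_rot: [0.195, 1.563, -0.196]
wrist_force: [0.1, -0.0, -5.1]
opening: 0.154
```

Call:
arm_command:
  increments: "0 0 0 0 -0.027 0 5; 0 0 0 0 -0.051 -0.001 5; 0 0 0 0 -0.072 -0.002 5; 0 0 0 0 -0.088 -0.002 5; 0 0 0 0 -0.1 -0.002 5"

```text
time_s: 14.65
tool_pos: [0.4878, -0.293, 0.2902]
ee_rot: [0.196, 1.563, -0.196]
wrist_force: [-0.1, 0.8, -4.8]
opening: 0.153
```

```bash
python3 - <<'E'
from h import *
plan([.4855,-.3075,.16],75)
E
```

```text
t 14.65 yaw 75.7 tilt [-1.1e-03  3.0e-04 -1.0e+00] q [-0.658  0.192  0.375  1.755 -0.    -0.409] F [-0.14  0.81 -4.82] op 0.153 p [ 0.4878 -0.293   0.2902]
rotvec [ 0.0121 -0.0011  0.    ] shift [ 0.1302 -0.0146  0.0014]
```

Call:
arm_command:
  increments: "0 0 0 0.012 -0.007 0.001 5; 0 0 0 0.03 -0.0145 0.001 5; 0 0 0 0.055 -0.0145 0.001 5; 0 0 0 0.08 -0.0145 0.001 5; 0 0 0 0.1 -0.0145 0.001 5"

```text
time_s: 15.15
tool_pos: [0.4857, -0.3047, 0.1878]
ee_rot: [0.196, 1.564, -0.193]
wrist_force: [-0.4, -0.7, -5.3]
opening: 0.156
```

Call:
arm_command:
  increments: "0 0 0 0.015 0 0 5; 0 0 0 0.025 0 0 5; 0 0 0 0.032 0 0 5; 0 0 0 0.035 0 0 5; 0 0 0 0.037 0 0 5"

```text
time_s: 15.65
tool_pos: [0.4865, -0.306, 0.1541]
ee_rot: [0.194, 1.561, -0.195]
wrist_force: [0.1, 0.1, -4.9]
opening: 0.148
```

```bash
python3 - <<'E'
from h import *
plan([.4855,-.3075,.1445],75)
E
```

```text
t 15.65 yaw 75.79 tilt [ 7.e-04 -7.e-04 -1.e+00] q [-0.678  0.172  0.081  1.478 -0.    -0.43 ] F [ 0.09  0.1  -4.86] op 0.148 p [ 0.4865 -0.306   0.1541]
rotvec [0.0137 0.0008 0.0005] shift [ 0.0096 -0.0017 -0.0007]
```

Call:
arm_command:
  increments: "0 0 0 0.002 0 0 5; 0 0 0 0.004 0 0 5; 0 0 0 0.006 0 0 5; 0 0 0 0.008 0 0 5; 0 0 0 0.0095 0 0 5"

```text
time_s: 16.15
tool_pos: [0.4863, -0.3059, 0.1443]
ee_rot: [0.195, 1.562, -0.195]
wrist_force: [0.4, 0.3, -0.9]
opening: 0.148
```

Call:
arm_command:
  increments: "0 0 0 0.001 0 0 5; 0 0 0 0.002 0 0 5; 0 0 0 0.002 0 0 5"

```text
time_s: 16.45
tool_pos: [0.4866, -0.3062, 0.143]
ee_rot: [0.194, 1.561, -0.196]
wrist_force: [-0.3, -0.5, -1.4]
opening: 0.153
```

The plug is on the floor. I'll lower the collar onto the disc.

Call:
arm_command:
  increments: "0 0 0 0.001 0 0 5; 0 0 0 0.0015 0 0 5; 0 0 0 0.0015 0 0 5"

```text
time_s: 16.75
tool_pos: [0.4863, -0.306, 0.1408]
ee_rot: [0.195, 1.562, -0.195]
wrist_force: [-0.4, -0.3, -2.5]
opening: 0.152
```

Call:
arm_command:
  increments: "0 0 0 0.001 0 0 5; 0 0 0 0.001 0 0 5"

```text
time_s: 16.95
tool_pos: [0.4864, -0.306, 0.1405]
ee_rot: [0.194, 1.561, -0.195]
wrist_force: [0.2, 1.1, 3.0]
opening: 0.15
```

```bash
python3 - <<'E'
from h import *
plan([.4855,-.3075,.1405],75)
p,d,P=cam('side'); cv2.imwrite('pics/s5.png',cv2.resize(p[40:240,250:450],(600,600),interpolation=2))
E
```

```text
t 16.95 yaw 75.78 tilt [ 6.e-04 -7.e-04 -1.e+00] q [-0.678  0.174  0.056  1.452 -0.    -0.43 ] F [0.21 1.14 3.  ] op 0.15 p [ 0.4864 -0.306   0.1405]
rotvec [0.0135 0.0008 0.0005] shift [-0.     -0.0016 -0.0005]
```

View pics/s5.png

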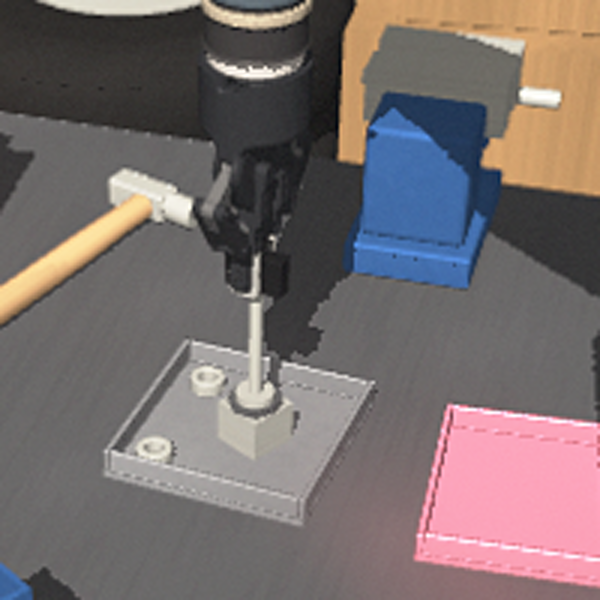

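The plug stands flat in the tray with the picker upright. I'll release it.

Call:
arm_command:
  increments: "0 0 0 -0.0005 0 0 15; 0 0 0 -0.0005 0 0 20; 0 0 0 -0.0005 0 0 28; 0 0 0 -0.0005 0 0 40; 0 0 0 -0.0005 0 0 50"
  force: 20

```text
time_s: 17.5
tool_pos: [0.4862, -0.3059, 0.1401]
ee_rot: [0.195, 1.562, -0.195]
wrist_force: [-0.0, -0.5, 0.3]
opening: 0.503
```

Call:
arm_command:
  increments: "0 0 0 0 0 0 60; 0 0 0 0 0 0 60; 0 0 0 -0.01 0 0 60; 0 0 0 -0.04 0 0 60; 0 0 0 -0.08 0 0 60"

```text
time_s: 18.0
tool_pos: [0.485, -0.305, 0.2192]
ee_rot: [0.197, 1.566, -0.193]
wrist_force: [0.8, -0.2, 0.7]
opening: 0.604
```

Call:
arm_command:
  increments: "0 0 0 -0.03 0 0 60; 0 0 0 -0.06 0 -0.03 60; 0 0 0 -0.08 0 -0.07 60; 0 0 0 -0.09 0 -0.11 60; 0 0 0 -0.09 0 -0.14 60"

```text
time_s: 18.5
tool_pos: [0.3495, -0.2715, 0.314]
ee_rot: [0.192, 1.558, -0.198]
wrist_force: [0.4, -0.1, 0.4]
opening: 0.599
```

Call:
arm_command:
  increments: "0 0 0 0 0.02 -0.02 60; 0 0 0 0 0.04 -0.03 60; 0 0 0 0 0.04 -0.03 60; 0 0 0 0 0.04 -0.03 60"

```text
time_s: 18.9
tool_pos: [0.3315, -0.2255, 0.3113]
ee_rot: [0.193, 1.56, -0.196]
wrist_force: [0.2, -1.2, 0.4]
opening: 0.6
```

```bash
python3 - <<'E'
from h import *
plan([.4855,-.3075,.1405],75)
p,d,P=cam('side'); cv2.imwrite('pics/s6.png',cv2.resize(p[40:240,250:450],(600,600),interpolation=2))
t,d2,P2=cam('top'); cv2.imwrite('pics/t6.png',t)
C=cloud(P2,d2.astype(float))*1000
m=(C[...,2]>145)&(C[...,2]<151)&(abs(C[...,0]-486)<40)&(abs(C[...,1]+306)<40)
if m.sum()>5: print('handle',cv2.minAreaRect(C[m][:,:2].astype(np.float32)),np.median(C[m][:,2]))
S=cloud(P,d.astype(float))*1000
n=(abs(S[...,0]-486)<25)&(abs(S[...,1]+306)<25)
for z in range(60,150,15):
    k=n&(abs(S[...,2]-z)<4); 
    if k.sum(): print(z,S[k].mean(0).round(1))
E
```

```text
t 18.9 yaw 75.81 tilt [ 0.0016 -0.0022 -1.    ] q [-0.765 -0.236 -0.002  1.802 -0.    -0.517] F [ 0.16 -1.22  0.43] op 0.6 p [ 0.3315 -0.2255  0.3113]
rotvec [0.0141 0.0021 0.0017] shift [ 0.1712 -0.0414  0.169 ]
handle ((484.11651611328125, -298.1588439941406), (10.47464656829834, 45.06723403930664), 89.46678924560547) 147.95198172919987
60 [ 480.2 -303.5   59.8]
75 [ 478.3 -303.8   75.3]
90 [ 480.3 -304.1   89.7]
105 [ 480.4 -302.7  105. ]
120 [ 479.8 -303.1  120. ]
135 [ 480.8 -302.8  134.5]
```

View pics/s6.png

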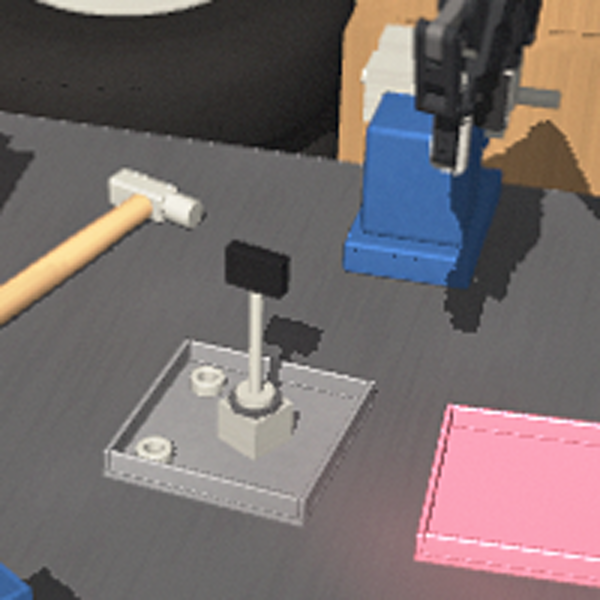

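View pics/t6.png

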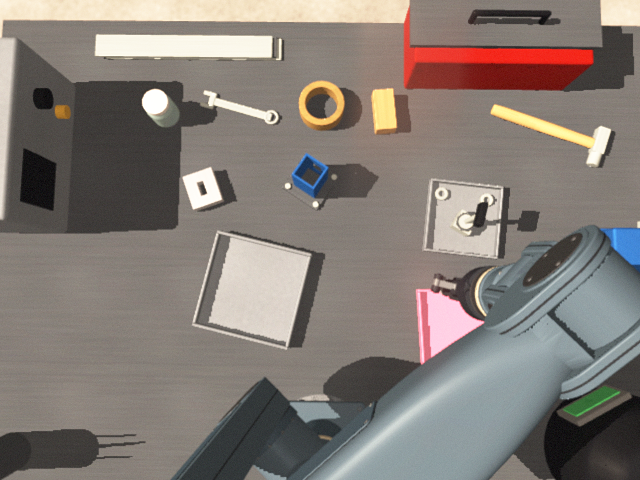

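The side view shows the plug flat in the tray at about (255,420). The picker stands upright in it, and the shaft is vertical within noise from z 60 to 135 mm. The gripper is well clear, so I'm handing in.

```bash
python3 -c "
from station import ctrl
print(ctrl.job_done())"
```

```text
the job is handed in; nothing more can be done
None
```

The plug is out of the post and standing in the small grey tray with the picker left upright in it. I handed the job in at about 19 s of the 72 s allowed; no verdict is reported.

**What I did:** I found the slot angle in the averaged top-camera pictures and depth, at about 75° in the world frame (roughly 108° from the plug's x axis). I took the picker from the stand and lowered its foot through the slot. The foot met no resistance until the collar touched the disc, at about 3 N net. I then turned the foot about 90° and drew the plug clear of the rim. After that I set it down near the tray's centre and let go.

**Checks on the way:**
- **Force on the plug in the post:** the wrist readings (taken at the end of each move) stayed at 6 N or less, against the 30 N limit.
- **Hanging load:** about 3.7–4.4 N, which fits the plug's stated mass.
- **Final pictures:** the plug stands flat in the tray about 9 mm from its centre, the picker's shaft is vertical, the two rings look undisturbed and the gripper is clear.

**Disagreements:**
- **Camera bias:** the side camera placed the post about 4 mm away from where the top camera did. I used the top camera and confirmed by feel.
- **Handle position:** my last automatic check of the handle's position from above used the wrong height range, so I ignored it and relied on the side view.

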